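Count a pupa cassette on the flat-bed counter

TASK

Run a count of the pupa cassette: with the glass still empty press the round key to take the blank reading, then push the standing cassette over from its back so that it ends lying window-down and flat on the counter's glass, squarely over the middle, then press the upright bar key to focus and after it the triangular key to count. Press keys one at a time and fully in, letting each spring back, never press the level bar key, press neither focus nor count before the cassette lies down nor the blank key after, and leave the other things on the bench where they are.

Things in the scene. Friction and masses are not known exactly. Their poses are not given: they have to be found in the camera images.
- console: grey key console fixed to the bench, 125 x 300 mm. Origin on the bench under the middle of the key row; -x is its front, y along the row. Its black face slopes 35 degrees down to the front, its middle 85 mm above the bench; four cream keys stand on it in one row, 66 mm apart, in any order, their tops 20 mm above the face.
- rail (a point): middle of the console's steel guard rail, a 10 mm bar along the console's y, 220 mm above the bench over the keys, 280 mm long between two posts on the far side. It is in the way of a gripper pointing straight down at the keys: press along the keys' own axis, tilted 35 degrees.
- top_round (a point): centre of the pressed face of the round key, 48 mm across. Its z axis points out of the sloped face (up and towards the robot, 35 degrees from vertical), its y axis runs along the row of keys, its x axis up the slope. The point moves with the key.
- top_upright (a point): centre of the pressed face of the upright bar key, 54 mm up the slope by 19 mm along the row. Its z axis points out of the sloped face (up and towards the robot, 35 degrees from vertical), its y axis runs along the row of keys, its x axis up the slope. The point moves with the key.
- top_triangle (a point): centre of the pressed face of the triangular key, equal sides of 55 mm (the point is its centroid). Its z axis points out of the sloped face (up and towards the robot, 35 degrees from vertical), its y axis runs along the row of keys, its x axis up the slope. The point moves with the key.
- top_level (a point): centre of the pressed face of the level bar key, 54 mm along the row by 19 mm up the slope; not to be pressed. Its z axis points out of the sloped face (up and towards the robot, 35 degrees from vertical), its y axis runs along the row of keys, its x axis up the slope. The point moves with the key.
- key_round (a joint): round key: travel of that key in m: 0 released, 0.008 fully in, along minus the z of its point. It springs back; about 1.8 N starts it moving, 6 N takes it fully in, then a hard stop. Pressed counts from 0.0045.
- key_upright (a joint): upright bar key: travel of that key in m: 0 released, 0.008 fully in, along minus the z of its point. It springs back; about 1.8 N starts it moving, 6 N takes it fully in, then a hard stop. Pressed counts from 0.0045.
- key_triangle (a joint): triangular key: travel of that key in m: 0 released, 0.008 fully in, along minus the z of its point. It springs back; about 1.8 N starts it moving, 6 N takes it fully in, then a hard stop. Pressed counts from 0.0045.
- key_level (a joint): level bar key: travel of that key in m: 0 released, 0.008 fully in, along minus the z of its point. It springs back; about 1.8 N starts it moving, 6 N takes it fully in, then a hard stop. Pressed counts from 0.0045.
- bed: flat-bed counter fixed to the bench: white slab 300 x 160 mm, flat top 30 mm above the bench. Origin under its centre; +x runs from the black rubber ledge (x from -148 to -82 mm), on which the cassette stands, to the dark glass.
- glass (a point): centre of the counter's dark glass (180 mm along the bed's x, 136 mm along y), flush with the slab's top; axes as the bed's.
- cassette: sealed rigid white box 60 (x) x 110 (y) x 170 (z) mm, about 0.4 kg, standing on the ledge. Origin at the centre of its foot, z up. Its +x face, towards the glass, has a large amber window and must end underneath; -x is its back. Pushed along its +x, 145 to 150 mm above its foot, it passes balance after about 50 mm and falls by itself, its middle landing near the glass's centre.
- cassette_mid (a point): the middle of the cassette, 85 mm above its foot on its own axis; axes as the cassette's. It ends over the centre of the glass.
- wash_bottle: white wash bottle, 56 mm across, 190 mm tall, between console and counter; origin at the centre of its foot. Leave alone.
- jar: glass jar, 54 mm across, 90 mm tall, between console and counter, nearer the robot than the bottle; origin at its foot. Leave alone.
- dishes: stack of three pale dishes, 90 mm across, 39 mm high, in front of the console; origin at its foot. Leave alone.
- pail_a: lidded grey pail, 127 mm across, 150 mm tall, on the left; origin at its foot. Leave alone.
- pail_b: lidded grey pail, 117 mm across, 130 mm tall, on the right; origin at its foot. Leave alone.
- spatula: spatula about 150 mm long lying across the bench beyond the wash bottle; origin near its middle. Leave alone.

How it is judged (in metres and radians):
On the way, in this order (a step that is already met when the one before it is completed fails the run):
1. the round key is pressed, alone, while the cassette still stands (value of joint key_round above 0.0045 m and value of joint each of key_upright, key_triangle, key_level below 0.0015 m and angle between cassette's own z axis and vertical below 0.12 rad), for 0.05 s.
2. the cassette lies still, window down, over the middle of the glass, all keys up (angle between cassette's own x axis and vertical above 3.05 rad and x of cassette_mid in the frame of glass between -0.032 and 0.032 m and y of cassette_mid in the frame of glass between -0.032 and 0.032 m and angle between the z axis of cassette and the x axis of bed, either way round below 0.3 rad and linear speed of cassette below 0.02 m/s and angular speed of cassette below 0.1 rad/s and value of joint each of key_round, key_upright, key_triangle, key_level below 0.0015 m), for 0.2 s.
3. the upright bar key is pressed, alone (value of joint key_upright above 0.0045 m and value of joint each of key_round, key_triangle, key_level below 0.0015 m), for 0.05 s.
4. the upright bar key has sprung back and the triangular key is pressed, alone (value of joint key_triangle above 0.0045 m and value of joint each of key_round, key_upright, key_level below 0.0015 m), for 0.05 s.
At the end, for the whole second after the job is handed in: The cassette lies at rest flat on its window face (within 5 degrees), its middle within 32 mm of the glass's centre along and across, square to the bed within 17 degrees, and all four keys have sprung back (under 1.5 mm) (all of step 2); the robot touches nothing.
It fails at once if the level bar key is pressed (over 2.5 mm) (value of joint key_level above 0.0025 m).
It fails at once if two keys are pressed at the same time (value of joint each of key_round, key_upright above 0.0025 m or value of joint each of key_round, key_triangle above 0.0025 m or value of joint each of key_upright, key_triangle above 0.0025 m).
It fails at once if focus or count is pressed before the cassette lies window down (value of joint any of key_upright, key_triangle above 0.0025 m and angle between cassette's own x axis and vertical below 2.95 rad).
It fails at once if the blank key is pressed once the cassette is tipped (value of joint key_round above 0.0025 m and angle between cassette's own z axis and vertical above 0.5 rad).
It fails at once if a bystander is moved by more than 25 mm or tipped (distance of any of wash_bottle, jar, dishes, pail_a, pail_b, spatula from where it was at the start of the episode above 0.025 m or angle between any of wash_bottle, jar, dishes, pail_a, pail_b, spatula's own z axis and vertical above 0.35 rad).
It also fails if it takes over 56 s, if anything falls off the work surface, if the arm or the gripper's body presses on something with over 40 N, if the wrist force passes 120 N, or if a joint passes its speed limit or range.

ROBOT

A 6-joint arm with a two-finger parallel gripper is mounted at the origin on the work surface. World frame = base frame: x ahead of the robot, y to its left, z up, the work surface at z = 0. Lengths are in mm, angles in rad, forces in N, time in s.
With the tool pointing down it reaches from about 350 to 875 mm from the base axis. Payload 4.2 kg.
Tool frame: the origin (TCP) lies on the centre line of the jaws, within the pads' length; the fingertips stand 25 mm ahead of it and the grasp point (between the pads) lies 6 mm ahead of it; z points along the fingers, y is the direction in which the jaws open and shut (so a half turn about z gives the same grasp; the last joint's range is limited). The gripper opens to 85 mm and grips with 20 to 120 N. Pads are 22 mm wide; open, the fingers measure 114 mm over their backs; the gripper's body (76 mm by 85 mm) begins 54 mm behind the grasp point. The pads swing forward as they close: fully open they stand 13 mm farther back than shut.
Start: joints at [1.377, 0.385, 0.008, 0, -1.194, -0.259], TCP at [273.394, 562.01, 256.312] pointing down, gripper open.
Joint ranges: [-3.14, 3.14], [-1.21, 2.06], [-1.07, 1.41], [-3.16, 2.05], [-2.99, -0.16], [-3.1, 3.1]. Speed limits (rad/s): [2.79, 2.79, 3.14, 3.14, 3.14, 3.14].

INTERFACE

Orientations are given as a unit quaternion [x, y, z, w].
In Python, from bench import arm gives the robot as it stands.
- The arm moves only by the tool drive_tool, never from a script. Its argument "plan" is a list of rows, each a list of 2 entries, a list of its own where there are three numbers: the shift along the tool's x, y, z in m, then the turn about the tool's z in degrees. A call has 1 to 12 rows; each row shifts and turns the commanded pose from where the row before left it, along the tool's axes as they then stand; what a row does not reach is not made up. A row lasts 1/8 s, in which the tool goes at most 62.5 mm and 10.7 degrees, less where a joint would pass 70% of its speed; a pose out of reach is approached as far as the arm can. A call with a gripper value outside its range is refused whole. "fingers" is the closure, from -1 (fully open) to 1 (shut), so that 0 is half open, set as the call begins (left out, the last holds). The fingers move at their own pace and stop on an object; the grip force is fixed at half the most. Time passes only in rows, so rows that do not move let the fingers close. It gives the time, the measured TCP pose, the force and the opening at its end, in the units of the state.
- arm.read_state(): the state, without advancing time (a new reading comes with each control period).
- arm.get_image(name): name is "scene" or "top" or "wrist"; returns a dict with "image" (420x560x3 uint8, red, green, blue), "K" (3x3 intrinsics, pixels), "R" (3x3) and "t" (3): a world point X has camera coordinates R X + t. Camera axes: x right, y down, z forward; pixel columns grow to the right and rows downward; lengths in mm; the calibration is good to about 2 mm. A picture is of the moment at which its call begins. There is no depth.
- arm.job_done(): hands the job in, once; it reports no verdict.
The state is a dict: "clock": time; "joints": joint angles; "joint_vel": joint speeds; "joint_efforts": joint torques, N m; "position": TCP position; "ee_rot": TCP orientation; "contact_force": force on the tool from outside, world axes, zero at the start; "wrist_torque": the same for the moment, N m; "gripper_width": finger opening in mm.
Only numpy, scipy, OpenCV 4.12 (cv2) and the standard library are available. Lean on these libraries where they do the work, as an engineer would, in place of code of your own. Each camera call takes 0.05 s, during which the arm holds its last target.

## Working session

There is one attempt and no reset: what is moved stays moved. The work goes in short steps, Python scripts to look and compute and a tool call to move; the robot and the scene stay as the last step left them, time stands still between calls to the robot, and variables do not carry over. Pictures are saved under pics/ and viewed, and the job is handed in when it is done.

Besides the shell and the picture viewer there is one more tool, called after ">>>" as name(argument=value, ...), one argument or row to a line, values as JSON. drive_tool: Moves the arm, as the interface text tells. Its arguments: {"type":"object","properties":{"plan":{"type":"array"},"fingers":{"type":"number"}},"required":["plan"]}

```bash
ls; mkdir -p pics
python3 - <<'E'
from bench import arm
import cv2,numpy as np
print(arm.read_state())
for n in ["scene","top","wrist"]:
    d=arm.get_image(n); cv2.imwrite(f"pics/{n}0.png",d["image"][:,:,::-1]); np.savez(f"{n}0.npz",**d)
    print(n,d["K"].tolist(),d["R"].tolist(),d["t"].tolist())
E
```

```text
pics
{'clock': 0.0, 'joints': array([ 1.37657099e+00,  3.85590989e-01,  6.63471034e-03, -5.35152615e-04,
       -1.19400518e+00, -2.58581818e-01]), 'joint_vel': array([-0.00024053, -0.00060881, -0.000353  , -0.00092081,  0.00231472,
        0.00043328]), 'joint_efforts': array([-5.25372070e-05, -3.92286372e+01,  1.88396662e+01,  4.18629304e+00,
       -4.64885714e-03,  8.12877147e-06]), 'position': array([273.18300959, 561.54690064, 255.19885387]), 'ee_rot': array([ 9.74457233e-01, -2.24570405e-01, -2.13741266e-04,  1.09000866e-03]), 'contact_force': array([-0.67450138,  0.98630236, -0.36562074]), 'wrist_torque': array([-0.02117788,  0.04683381, -0.01411046]), 'gripper_width': 85.13412934361871}
scene [[395.14579953549924, 0.0, 274.9124444840721], [0.0, 395.14579953549924, 210.53701809111715], [0.0, 0.0, 1.0]] [[-0.7992527312414672, 0.600846161227139, 0.013377673253065395], [0.48400554594811107, 0.6567064934077554, -0.5783383205421896], [-0.3562775646803005, -0.45576361422858286, -0.8156873327757233]] [464.79777462711087, -176.11334531874417, 1572.3795612598649]
top [[508.3922935301963, 0.0, 280.0604085794801], [0.0, 508.3922935301963, 219.28932972309443], [0.0, 0.0, 1.0]] [[0.027296075396716094, -0.9995901365697711, 0.008630361543015745], [-0.9877876472298487, -0.02829662549998666, -0.15321509379115789], [0.15339650663576598, -0.004342793771280094, -0.9881551760195375]] [-14.415748521919225, 567.6679925139584, 1491.2362320902932]
wrist [[363.6766020395381, 0.0, 279.2575826919311], [0.0, 363.6766020395381, 211.31881368956016], [0.0, 0.0, 1.0]] [[-0.4376387292719066, -0.8991500459158436, 0.0012399882283498143], [-0.8623308253933905, 0.4201077004871982, 0.28265715552186543], [-0.25467212296917036, 0.12263243828976994, -0.9592202014456751]] [624.5236745362329, -36.36510494818455, 377.82276921568376]
```

View pics/scene0.png

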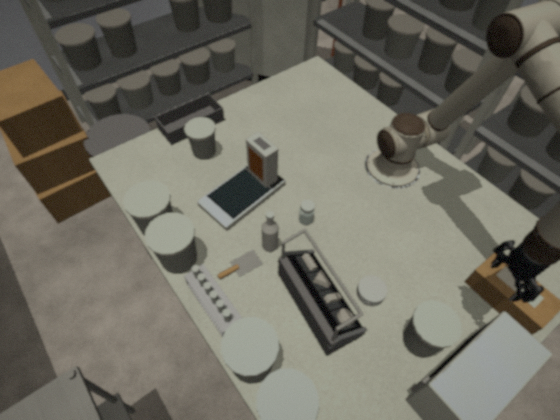

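View pics/top0.png

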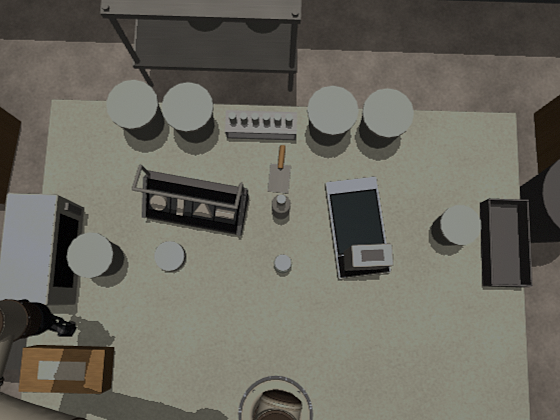

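View pics/wrist0.png

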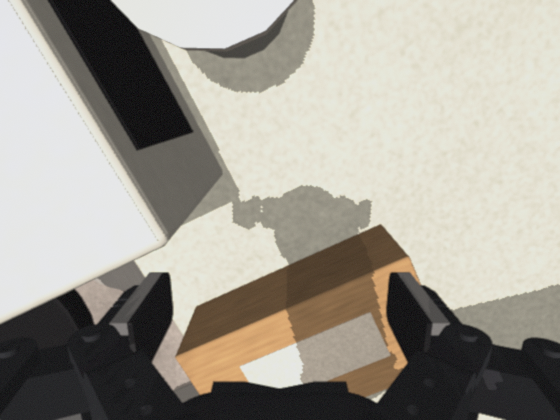

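The views show the keys in the top view from left to right as round (157,200), upright (180,205), triangle (202,210) and level (226,213). The cassette is at (372,255), standing on the near end of the bed. I'll enlarge them.

Run:
```python
import cv2,numpy as np
t=cv2.imread("pics/top0.png")
cv2.imwrite("pics/z1.png",cv2.resize(t[150:250,120:260],None,fx=5.5,fy=5.5,interpolation=cv2.INTER_CUBIC))
cv2.imwrite("pics/z2.png",cv2.resize(t[170:285,315:405],None,fx=5,fy=5,interpolation=cv2.INTER_CUBIC))
t=cv2.imread("pics/scene0.png")
cv2.imwrite("pics/z3.png",cv2.resize(t[225:350,265:395],None,fx=4.7,fy=4.7,interpolation=cv2.INTER_CUBIC))
cv2.imwrite("pics/z4.png",cv2.resize(t[130:225,190:320],None,fx=6,fy=6,interpolation=cv2.INTER_CUBIC))
```

```text
(no output)
```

View pics/z1.png

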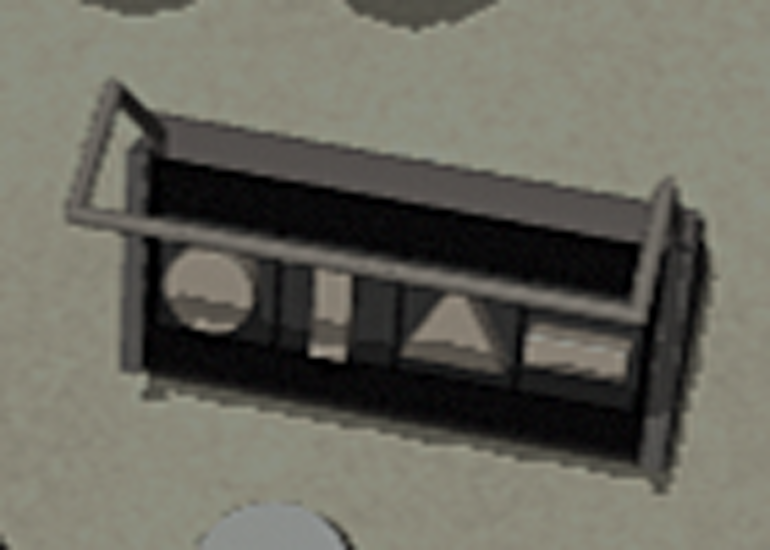

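View pics/z2.png

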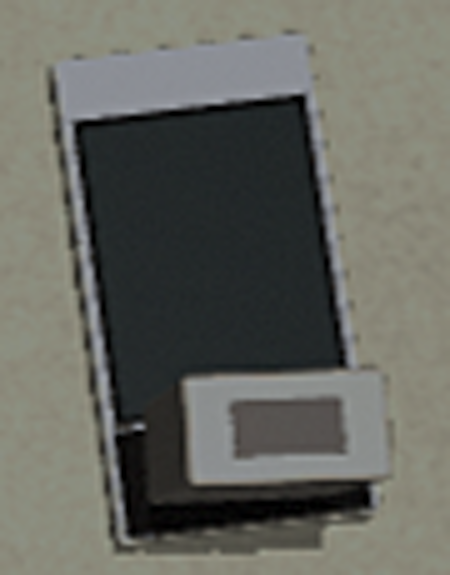

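View pics/z3.png

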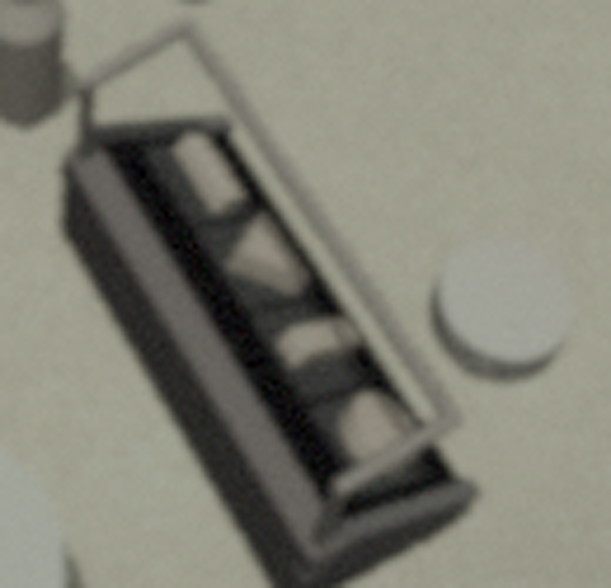

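View pics/z4.png

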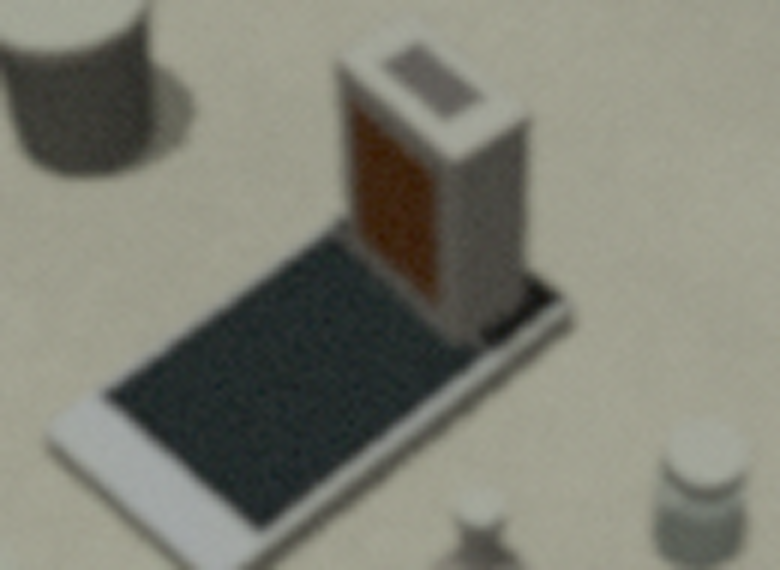

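```bash
cat > h.py <<'E'
import numpy as np
def cam(n): return dict(np.load(n+".npz"))
def ray(d,p,z):
    K,R,t=d["K"],d["R"],d["t"]; p=np.atleast_2d(p).astype(float)
    v=(R.T@np.linalg.inv(K)@np.c_[p,np.ones(len(p))].T).T; c=-R.T@t
    return c+v*((z-c[2])/v[:,2])[:,None]
def proj(d,X):
    q=(d["R"]@np.atleast_2d(X).T).T+d["t"]; q=(d["K"]@q.T).T; return q[:,:2]/q[:,2:]
def un(p,f,o): return (np.array(p)+.5)/f-.5+np.array(o)
E
python3 - <<'E'
from h import *
np.set_printoptions(precision=1,suppress=True)
T=cam("top0");S=cam("scene0")
bed=ray(T,un([(52,66),(308,34),(378,512),(118,545)],5,(315,170)),30)
print("bed",bed,"mid",bed.mean(0),"sides",[np.linalg.norm(bed[i]-bed[i-1]) for i in range(4)])
d=(bed[0]+bed[1]-bed[2]-bed[3]);print("bedyaw",np.degrees(np.arctan2(d[1],d[0])))
gl=ray(T,un([(77,123),(303,96)],5,(315,170)),30);print("glass far",gl)
c=ray(T,un([(184,378),(382,368),(388,477),(190,486)],5,(315,170)),200)
print("cas",c,c.mean(0),[np.linalg.norm(c[i]-c[i-1]) for i in range(4)])
d=(c[0]+c[1]-c[2]-c[3]);print("yaw",np.degrees(np.arctan2(d[1],d[0])))
c2=ray(S,un([(340,62),(398,20),(528,118),(457,162)],6,(190,130)),200);print("cas scene",c2,c2.mean(0))
b2=ray(S,un([(48,435),(572,310)],6,(190,130)),30);print("bed scene",b2)
kt=ray(T,un([(209,291),(331,315),(455,338),(577,352)],5.5,(120,150)),101.4);print("keys",kt)
ks=ray(S,un([(375,430),(315,340),(265,262),(210,175)],4.7,(265,225)),101.4);print("keysS",ks)
rl=un([(75,213),(640,315)],5.5,(120,150)); print("rail",ray(T,rl,220))
rs=un([(188,25),(455,420)],4.7,(265,225)); print("railS",ray(S,rs,220))
co=un([(125,370),(658,485)],5.5,(120,150)); print("front", ray(T,co,40))
E
```

```text
bed [[ 687.8 -134.    30. ]
 [ 712.7 -292.1   30. ]
 [ 419.3 -333.7   30. ]
 [ 395.2 -177.6   30. ]] mid [ 553.7 -234.4   30. ] sides [np.float64(295.7651789198659), np.float64(160.06498128359863), np.float64(296.33292002389356), np.float64(157.96859465071066)]
bedyaw 8.273865784640826
glass far [[ 652.4 -149.9   30. ]
 [ 673.4 -289.    30. ]]
cas [[ 478.6 -191.6  200. ]
 [ 487.  -298.4  200. ]
 [ 428.4 -301.2  200. ]
 [ 420.7 -195.2  200. ]] [ 453.7 -246.6  200. ] [np.float64(58.00233164540916), np.float64(107.07403550214879), np.float64(58.62639338874708), np.float64(106.33407734818022)]
yaw 3.145347002200429
cas scene [[ 491.2 -289.5  200. ]
 [ 444.3 -298.   200. ]
 [ 430.6 -190.1  200. ]
 [ 483.  -186.6  200. ]] [ 462.3 -241.   200. ]
bed scene [[ 718.4 -281.1   30. ]
 [ 406.  -171.8   30. ]]
keys [[598.2 359.8 101.4]
 [587.1 294.5 101.4]
 [576.7 228.4 101.4]
 [571.  163.6 101.4]]
keysS [[609.4 359.3 101.4]
 [600.2 295.2 101.4]
 [590.7 237.2 101.4]
 [579.1 169.1 101.4]]
rail [[613.4 399.  220. ]
 [570.8 121.2 220. ]]
railS [[572.4 124.6 220. ]
 [616.4 402.2 220. ]]
front [[563.9 417.8  40. ]
 [508.7 122.7  40. ]]
```

>>> drive_tool(
  plan=[
    [[0, 0, -0.03], 0],
    [[0, 0, -0.03], 0],
    [[0, 0, -0.03], -9],
    [[0, 0, 0], -9],
    [[0, 0, 0], -9],
    [[0, 0, 0], -9],
    [[0, 0, 0], -9],
    [[0, 0, 0], -9],
    [[0, 0, 0], -9],
    [[0, 0, 0], -9],
  ],
  fingers=-1,
)

```text
clock: 1.4
position: [273.3, 561.9, 345.8]
ee_rot: [0.919, 0.394, -0.0, 0.0]
contact_force: [0.5, -0.6, -0.4]
gripper_width: 85.2
```

```bash
cat >> h.py <<'E'
from scipy.spatial.transform import Rotation as Ro
def pose(s):
    R=Ro.from_quat(s["ee_rot"]).as_matrix(); return np.array(s["position"]),R,np.degrees(np.arctan2(R[1,0],R[0,0]))
def delta(s,target):
    p,R,y=pose(s); return R.T@(np.array(target)-p)
E
python3 - <<'E'
from h import *
from bench import arm
np.set_printoptions(precision=2,suppress=True)
s=arm.read_state();print(pose(s),s["joints"],s["contact_force"]); print(delta(s,[470,250,350]))
E
```

```text
(array([273.31, 561.85, 345.75]), array([[ 0.69,  0.72, -0.  ],
       [ 0.72, -0.69, -0.  ],
       [-0.  ,  0.  , -1.  ]]), np.float64(46.349437563661176)) [ 1.38  0.34  0.16 -0.   -1.39  1.  ] [ 0.51 -0.6  -0.37]
[-89.88 357.58  -4.01]
```

>>> drive_tool(
  plan=[
    [[0, 0, 0], -9],
    [[0, 0, 0], -9],
    [[0, 0, 0], -9],
    [[0, 0, 0], -9],
    [[-0.033, 0.03, 0], 0],
    [[-0.033, 0.03, 0], 0],
    [[-0.033, 0.03, 0], 0],
    [[-0.033, 0.03, 0], 0],
    [[-0.033, 0.03, 0], 0],
    [[-0.033, 0.03, 0], 0],
    [[-0.033, 0.03, 0], 0],
    [[-0.033, 0.03, 0], 0],
  ],
)

```text
clock: 2.9
position: [475.1, 266.0, 346.1]
ee_rot: [0.754, 0.656, -0.0, -0.0]
contact_force: [0.2, 0.2, -0.3]
gripper_width: 85.2
```

Run:
```python
from h import *
from bench import arm
import cv2
np.set_printoptions(precision=2,suppress=True)
d=arm.get_image("wrist"); s=arm.read_state();print(pose(s),s["joints"],s["contact_force"])
np.savez("w1.npz",**d); cv2.imwrite("pics/w1.png",cv2.resize(d["image"][:,:,::-1],(800,600)))
T=cam("top0")
print(ray(T,[(170,256)],39), ray(T,[(281,197)],190), ray(T,[(283,262)],90))
```

```text
(array([476.8 , 262.72, 346.14]), array([[ 0.14,  0.99, -0.  ],
       [ 0.99, -0.14, -0.  ],
       [-0.  ,  0.  , -1.  ]]), np.float64(81.85607380523072)) [ 0.8   0.2  -0.03  0.   -1.34  2.2 ] [ 0.3  -0.73  0.43]
[[448.14 327.35  39.  ]] [[607.17   1.22 190.  ]] [[436.06 -10.24  90.  ]]
```

View pics/w1.png

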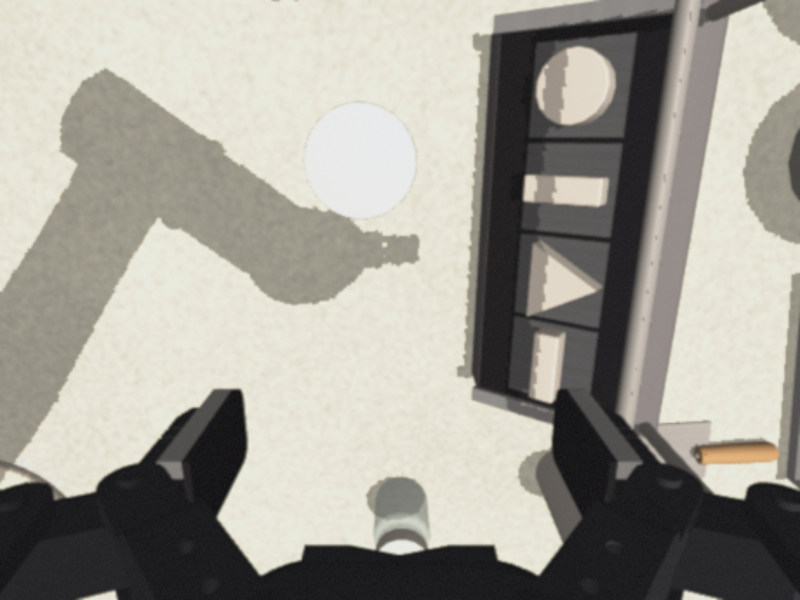

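Run:
```python
from h import *
np.set_printoptions(precision=1,suppress=True)
W=cam("w1"); f=800/560
# heights along slope: front edge lower
c=101.4; u=.5736
P=lambda p,z: ray(W,un(p,f,(0,0)),z)[0]
print("round",P((576,86),c),"top/bot",P((615,82),c+24*u),P((537,88),c-24*u))
print("upr far",P((607,192),c+27*u),"near",P((523,188),c-27*u), "mid",(P((607,192),c+27*u)+P((523,188),c-27*u))/2)
a=P((601,288),c+31.75*u);b1=P((535,239),c-15.9*u);b2=P((527,318),c-15.9*u)
print("tri",a,b1,b2,(a+b1+b2)/3,np.linalg.norm(b1-b2))
print("lev far",P((565,370),c+9.5*u),"near",P((532,367),c-9.5*u))
print("rail",P((686,20),220),P((630,405),220))
print("dishes",P((361,160),39)); print("jar",P((400,500),60))
print("tips px",[(un(q,f,(0,0))) for q in [(242,392),(555,392)]])
```

```text
round [603.7 360.5 101.4] top/bot [623.2 358.6 115.2] [582.2 363.8  87.6]
upr far [615.8 292.2 116.9] near [568.6 299.2  85.9] mid [592.2 295.7 101.4]
tri [609.  228.5 119.6] [573.1 262.9  92.3] [563.3 204.1  92.3] [581.8 231.8 101.4] 59.58891382646371
lev far [585.3 164.9 106.8] near [563.6 165.6  96. ]
rail [611.7 372.3 220. ] [585.8 195.4 220. ]
dishes [454.3 333.7  39. ]
jar [443.6  34.5  60. ]
tips px [array([169.2, 274.2]), array([388.3, 274.2])]
```

>>> drive_tool(
  plan=[
    [[0.023, 0.0055, 0.01], 0],
    [[0.023, 0.0055, 0.02], 0],
    [[0.023, 0.0055, 0.03], 0],
    [[0.023, 0.0055, 0.03], 0],
    [[0.023, 0.006, 0.03], 0],
    [[0, 0, 0.03], 0],
    [[0, 0, 0.03], 0],
    [[0, 0, 0.016], 0],
    [[0, 0, 0], 0],
    [[0, 0, 0], 0],
  ],
)

```text
clock: 4.2
position: [518.8, 378.2, 151.6]
ee_rot: [0.754, 0.657, 0.001, 0.0]
contact_force: [-0.0, 0.2, -0.2]
gripper_width: 85.5
```

Run:
```python
from h import *
from bench import arm
import cv2
np.set_printoptions(precision=2,suppress=True)
s=arm.read_state();print(pose(s)[0],pose(s)[2],s["contact_force"])
a=arm.get_image("wrist");b=arm.get_image("scene");np.savez("w2.npz",**a)
cv2.imwrite("pics/w2.png",a["image"][:,:,::-1]); cv2.imwrite("pics/s2.png",cv2.resize(b["image"][180:380,250:450,::-1],None,fx=3,fy=3,interpolation=cv2.INTER_CUBIC))
```

```text
[518.77 378.19 151.55] 82.09110423729427 [-0.03  0.17 -0.23]
```

View pics/w2.png

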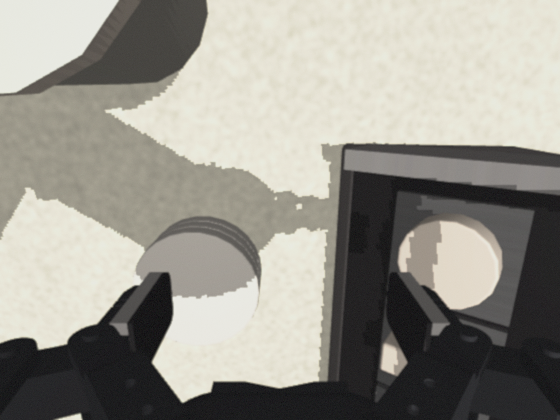

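View pics/s2.png

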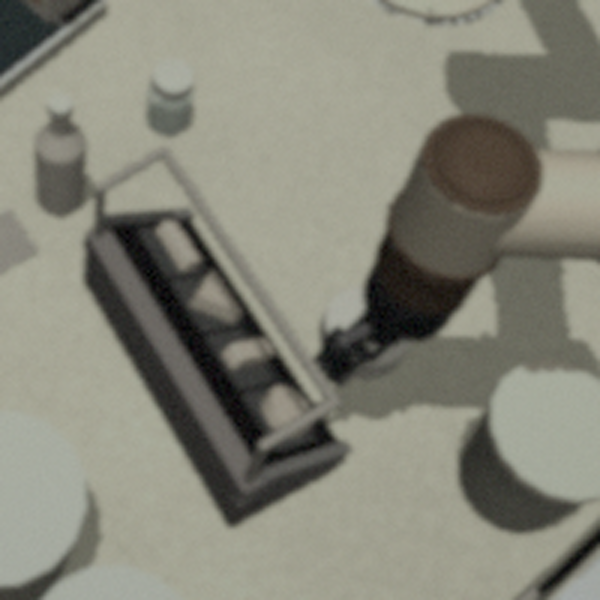

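Run:
```python
from h import *
np.set_printoptions(precision=1,suppress=True)
W=cam("w2")
print(ray(W,[(450,262)],101.4), ray(W,[(398,256),(501,270)],101.4))
# project candidate fingertip corners for open gripper
p=np.array([518.77,378.19,151.55]);x=np.array([.1376,.9905,0]);y=np.array([.9905,-.1376,0]);z=np.array([0,0,-1.])
for tz in (12,25):
  for ty in (42.5,57):
    for tx in (-11,11): print(tz,ty,tx,proj(W,p+x*tx+y*ty+z*tz))
```

```text
[[603.  363.1 101.4]] [[577.5 370.  101.4]
 [628.3 355.2 101.4]]
12 42.5 -11 [[383.6 318.7]]
12 42.5 11 [[388.2 268.7]]
12 57 -11 [[419.6 318.6]]
12 57 11 [[425.7 268.7]]
25 42.5 -11 [[375.4 302. ]]
25 42.5 11 [[379.3 255.4]]
25 57 -11 [[408.5 301.9]]
25 57 11 [[413.7 255.4]]
```

>>> drive_tool(
  plan=[
    [[-0.002, 0.005, 0.015], 0],
    [[-0.002, 0.0045, 0.015], 0],
    [[0, 0, 0], 0],
    [[0, 0.0023, 0.0033], 0],
    [[0, 0.0023, 0.0033], 0],
    [[0, 0.0023, 0.0033], 0],
    [[0, 0.0012, 0.0016], 0],
    [[0, 0.0012, 0.0016], 0],
    [[0, 0, 0], 0],
    [[0, 0, 0], 0],
  ],
)

```text
clock: 5.55
position: [536.3, 370.9, 107.3]
ee_rot: [0.754, 0.656, 0.0, -0.0]
contact_force: [-0.7, 0.4, -0.8]
gripper_width: 85.2
```

Nothing is touching yet, so I'll press on along the key's axis.

>>> drive_tool(
  plan=[
    [[0, 0.0012, 0.0016], 0],
    [[0, 0.0012, 0.0016], 0],
    [[0, 0.0012, 0.0016], 0],
    [[0, 0.0012, 0.0016], 0],
    [[0, 0, 0], 0],
  ],
)

```text
clock: 6.18
position: [540.9, 370.2, 100.9]
ee_rot: [0.754, 0.656, -0.0, -0.0]
contact_force: [-2.1, 0.4, 3.0]
gripper_width: 85.4
```

>>> drive_tool(
  plan=[
    [[0, 0.0012, 0.0016], 0],
    [[0, 0.0012, 0.0016], 0],
    [[0, 0.0012, 0.0016], 0],
    [[0, 0, 0], 0],
    [[0, 0, 0], 0],
  ],
)

```text
clock: 6.8
position: [543.6, 369.8, 97.1]
ee_rot: [0.754, 0.657, -0.001, -0.0]
contact_force: [-8.7, 1.3, 9.1]
gripper_width: 85.6
```

Run:
```python
from bench import arm
import cv2
a=arm.get_image("wrist");print(arm.read_state()["contact_force"])
cv2.imwrite("pics/w3.png",a["image"][:,:,::-1])
```

```text
[-8.15629511  0.09701233  9.0212509 ]
```

View pics/w3.png

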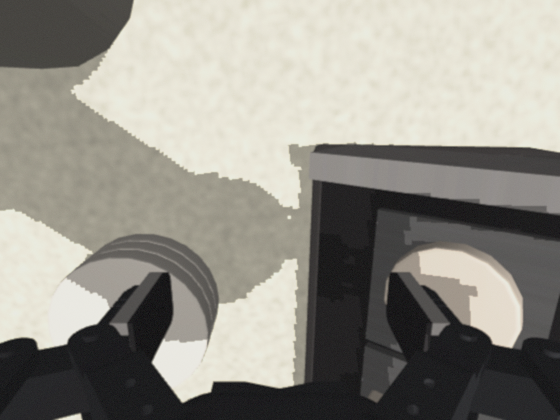

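>>> drive_tool(
  plan=[
    [[0, -0.006, -0.0082], 0],
    [[0, -0.006, -0.0082], 0],
    [[0, -0.01, -0.012], 0],
    [[0, 0, -0.035], 0],
    [[0, 0, -0.035], 0],
    [[0, 0, -0.035], 0],
    [[0, 0, -0.035], 9],
    [[0, 0, -0.035], 9],
    [[0, 0, -0.035], 9],
    [[0, 0, -0.015], 9],
    [[0, 0, 0], 9],
    [[0, 0, 0], 9],
  ],
  fingers=-1,
)

```text
clock: 8.35
position: [522.5, 372.7, 350.1]
ee_rot: [0.971, 0.24, 0.0, -0.0]
contact_force: [0.2, -0.4, -0.6]
gripper_width: 85.6
```

>>> drive_tool(
  plan=[
    [[0, 0, 0], 9],
    [[0, 0, 0], 9],
    [[0, 0, 0], 6],
    [[0, 0, 0], 0],
  ],
  fingers=0,
)

```text
clock: 8.85
position: [522.6, 372.6, 349.8]
ee_rot: [0.999, 0.036, 0.0, -0.0]
contact_force: [-1.4, -0.5, -0.1]
gripper_width: 42.5
```

Run:
```python
from h import *
from bench import arm
np.set_printoptions(precision=2,suppress=True)
s=arm.read_state();print(pose(s),s["joints"],s["contact_force"],s["clock"]); print(delta(s,[400,-235,350]))
```

```text
(array([522.55, 372.64, 349.76]), array([[ 1.  ,  0.07,  0.  ],
       [ 0.07, -1.  ,  0.  ],
       [ 0.  , -0.  , -1.  ]]), np.float64(4.128400614000686)) [ 0.87  0.37  0.22  0.   -1.42  0.77] [-1.42 -0.52 -0.15] 8.85
[-165.98  597.24   -0.44]
```

>>> drive_tool(
  plan=[
    [[-0.006, 0.025, 0], 0],
    [[-0.014, 0.05, 0], 0],
    [[-0.014, 0.05, 0], 0],
    [[-0.014, 0.05, 0], 0],
    [[-0.014, 0.05, 0], 0],
    [[-0.014, 0.05, 0], 0],
    [[-0.014, 0.05, 0], 0],
    [[-0.014, 0.05, 0], 0],
    [[-0.014, 0.05, 0], 0],
    [[-0.014, 0.05, 0], 0],
    [[-0.014, 0.05, 0], 0],
    [[-0.014, 0.05, 0], 0],
  ],
)

```text
clock: 10.35
position: [403.1, -213.7, 350.0]
ee_rot: [0.999, 0.037, 0.001, 0.0]
contact_force: [0.1, 0.3, 0.9]
gripper_width: 42.7
```

>>> drive_tool(
  plan=[
    [[0, 0.022, 0], 0],
    [[0, 0, 0], 0],
    [[0, 0, 0], 0],
  ],
)

```text
clock: 10.72
position: [405.3, -233.6, 349.5]
ee_rot: [0.999, 0.036, 0.0, -0.0]
contact_force: [0.8, 0.2, -0.1]
gripper_width: 43.0
```

Run:
```python
from h import *
from bench import arm
import cv2
np.set_printoptions(precision=2,suppress=True)
d=arm.get_image("wrist"); s=arm.read_state();print(pose(s)[0],pose(s)[2],s["clock"],s["joints"])
np.savez("w4.npz",**d); cv2.imwrite("pics/w4.png",cv2.resize(d["image"][:,:,::-1],(800,600),interpolation=cv2.INTER_CUBIC))
```

```text
[ 405.41 -233.41  349.56] 4.144870841903146 10.775 [-0.17  0.05 -0.19 -0.   -1.33  1.82]
```

View pics/w4.png

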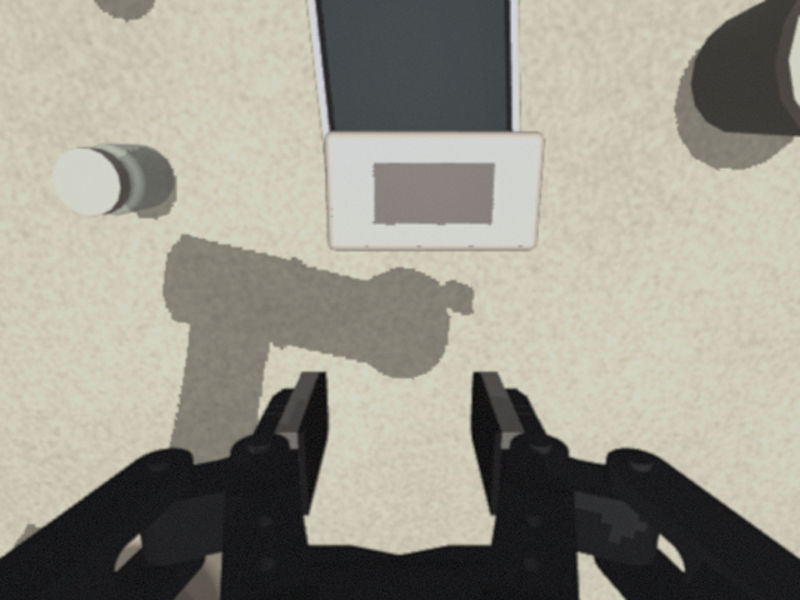

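Run:
```python
from h import *
np.set_printoptions(precision=1,suppress=True)
W=cam("w4");f=800/560
c=ray(W,un([(326,131),(545,131),(539,250),(328,250)],f,(0,0)),200)
print(c,c.mean(0),[np.linalg.norm(c[i]-c[i-1]) for i in range(4)])
d=(c[0]+c[1]-c[2]-c[3]);print(np.degrees(np.arctan2(d[1],d[0])))
e=(c[0]+c[3]-c[1]-c[2]);print(np.degrees(np.arctan2(-e[0],e[1])))
l=ray(W,un([(308,0),(324,131)],f,(0,0)),30);r=ray(W,un([(521,0),(517,131)],f,(0,0)),30);print(l,r)
for q in(l,r): v=q[0]-q[1];print(np.degrees(np.arctan2(v[1],v[0])))
```

```text
[[ 483.2 -192.   200. ]
 [ 490.8 -298.3  200. ]
 [ 432.5 -304.1  200. ]
 [ 424.6 -194.9  200. ]] [ 457.8 -247.3  200. ] [np.float64(58.666363803469224), np.float64(106.57286993373181), np.float64(58.64213154451648), np.float64(109.3974215112883)]
4.230234332580099
4.119133822789922
[[ 579.1 -152.3   30. ]
 [ 486.9 -167.1   30. ]] [[ 590.4 -311.    30. ]
 [ 497.9 -320.7   30. ]]
9.127158044978225
5.937792419670575
```

>>> drive_tool(
  plan=[
    [[-0.008, 0.009, 0.01], 0],
    [[-0.007, 0.009, 0.025], 0],
    [[0, 0, 0.03], 0],
    [[0, 0, 0.03], 0],
    [[0, 0, 0.03], 0],
    [[0, 0, 0.02], 0],
    [[0, 0, 0.008], 0],
    [[0, 0, 0], 0],
    [[0, 0, 0], 0],
  ],
)

```text
clock: 11.9
position: [392.3, -253.3, 197.3]
ee_rot: [0.999, 0.036, 0.001, 0.0]
contact_force: [0.1, -0.2, -0.0]
gripper_width: 42.9
```

Run:
```python
from h import *
from bench import arm
import cv2
np.set_printoptions(precision=2,suppress=True)
d=arm.get_image("wrist"); s=arm.read_state();print(pose(s)[0],pose(s)[2],s["clock"],s["contact_force"])
np.savez("w5.npz",**d); cv2.imwrite("pics/w5.png",d["image"][:,:,::-1])
d=arm.get_image("scene"); np.savez("s5.npz",**d);cv2.imwrite("pics/s5.png",cv2.resize(d["image"][100:230,180:340,::-1],None,fx=4.5,fy=4.5,interpolation=cv2.INTER_CUBIC))
```

```text
[ 392.3  -253.27  197.33] 4.075276844679247 11.95 [-0.01  0.61 -0.08]
```

View pics/w5.png

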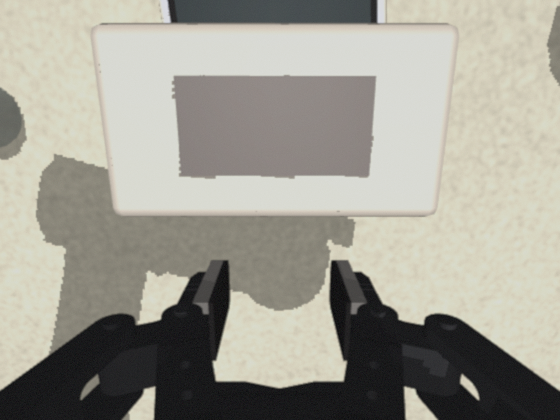

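View pics/s5.png

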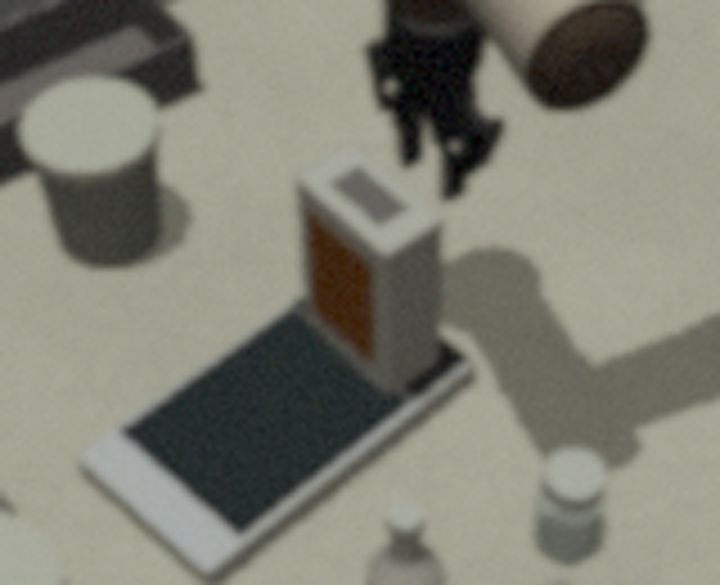

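>>> drive_tool(
  plan=[
    [[0.01, 0, 0], 0],
    [[0.01, 0, 0], 0],
    [[0.005, 0, 0], 0],
    [[0.005, 0, 0], 0],
    [[0.005, 0, 0], 0],
    [[0.005, 0, 0], 0],
    [[0.005, 0, 0], 0],
    [[0.005, 0, 0], 0],
  ],
)

```text
clock: 13.0
position: [442.1, -249.6, 196.5]
ee_rot: [0.999, 0.035, 0.0, 0.0]
contact_force: [0.4, 0.1, 0.5]
gripper_width: 42.9
```

Run:
```python
from h import *
from bench import arm
import cv2
np.set_printoptions(precision=2,suppress=True)
d=arm.get_image("wrist"); s=arm.read_state();print(pose(s)[0],pose(s)[2],s["clock"],s["contact_force"])
cv2.imwrite("pics/w6.png",d["image"][:,:,::-1])
```

```text
[ 442.78 -249.62  196.48] 4.074753681471649 13.05 [ 1.03 -1.23  0.22]
```

View pics/w6.png

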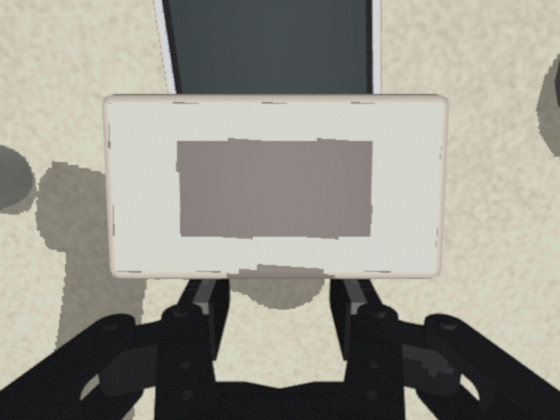

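>>> drive_tool(
  plan=[
    [[0.005, 0, 0], 0],
    [[0.005, 0, 0], 0],
    [[0.005, 0, 0], 0],
    [[0.005, 0, 0], 0],
  ],
)

```text
clock: 13.55
position: [462.1, -248.1, 196.4]
ee_rot: [0.999, 0.035, 0.0, 0.0]
contact_force: [-0.4, -0.1, 0.3]
gripper_width: 42.5
```

Run:
```python
from h import *
from bench import arm
import cv2
np.set_printoptions(precision=2,suppress=True)
d=arm.get_image("wrist"); s=arm.read_state();print(pose(s)[0],pose(s)[2],s["clock"],s["contact_force"])
cv2.imwrite("pics/w7.png",d["image"][:,:,::-1])
```

```text
[ 462.69 -248.19  196.42] 4.074524852834261 13.6 [ 0.14 -0.67  0.24]
```

View pics/w7.png

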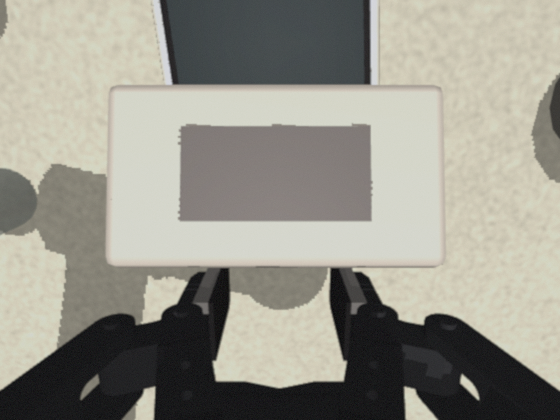

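>>> drive_tool(
  plan=[
    [[0.004, 0, 0], 0],
    [[0.004, 0, 0], 0],
    [[0.004, 0, 0], 0],
    [[0.004, 0, 0], 0],
    [[0, 0, 0], 0],
    [[0, 0, 0], 0],
    [[0, 0, 0], 0],
  ],
)

```text
clock: 14.48
position: [477.4, -247.0, 196.4]
ee_rot: [0.999, 0.035, -0.0, -0.0]
contact_force: [-0.1, 0.3, 0.4]
gripper_width: 42.7
```

Run:
```python
from h import *
from bench import arm
import cv2
np.set_printoptions(precision=2,suppress=True)
d=arm.get_image("wrist"); s=arm.read_state();print(pose(s)[0],pose(s)[2],s["clock"],s["contact_force"])
cv2.imwrite("pics/w8.png",d["image"][:,:,::-1])
d=arm.get_image("scene"); cv2.imwrite("pics/s8.png",cv2.resize(d["image"][100:230,180:340,::-1],None,fx=4.5,fy=4.5,interpolation=cv2.INTER_CUBIC))
```

```text
[ 477.44 -247.05  196.45] 4.05224518490306 14.525 [-0.36 -0.54 -0.44]
```

View pics/w8.png

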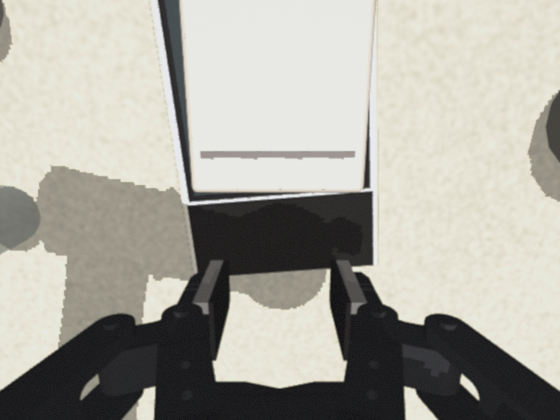

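View pics/s8.png

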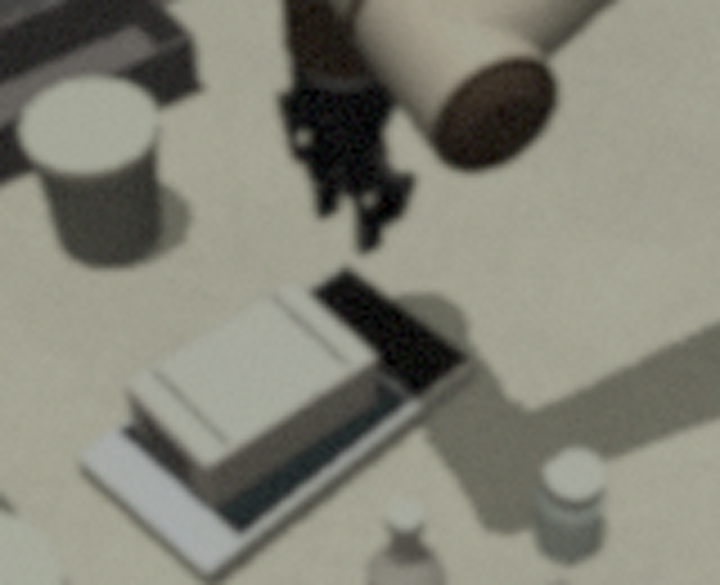

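The cassette fell over and lies flat on the glass. I'll measure where it landed with the top camera before moving on.

Run:
```python
from h import *
from bench import arm
import cv2
d=arm.get_image("top"); np.savez("t9.npz",**d)
cv2.imwrite("pics/t9.png",cv2.resize(d["image"][170:285,315:405,::-1],None,fx=5,fy=5,interpolation=cv2.INTER_CUBIC))
```

```text
(no output)
```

View pics/t9.png

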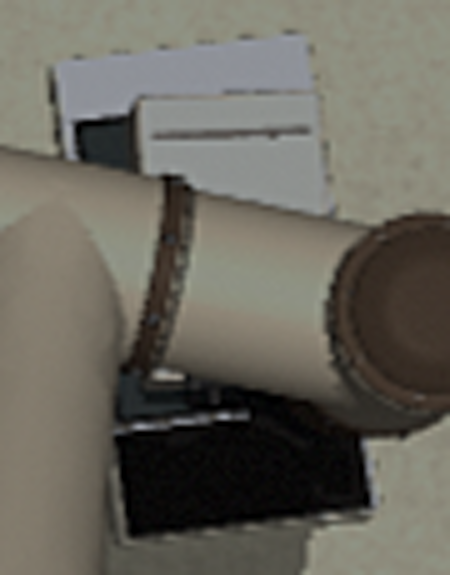

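Run:
```python
from h import *
np.set_printoptions(precision=1,suppress=True)
T=cam("t9")
far=ray(T,un([(137,98),(316,90)],5,(315,170)),90)
y=far[0]-far[1];y/=np.linalg.norm(y);x=np.array([y[1],-y[0],0])
print("far",far,"yaw",np.degrees(np.arctan2(x[1],x[0])),np.linalg.norm(far[0]-far[1]))
m=far.mean(0)-85*x;print("mid",m)
g=ray(T,un([(77,123),(303,96)],5,(315,170)),30); n=ray(T,un([(115,424),(246,408)],5,(315,170)),30)
bx=np.array([np.cos(np.radians(8.0)),np.sin(np.radians(8.0)),0]);by=np.array([-bx[1],bx[0],0])
bed=np.array([553.7,-234.4,30])
print("glass far in bed",[(p-bed)@bx for p in g],"near",[(p-bed)@bx for p in n])
gc=bed+bx*((np.mean([(p-bed)@bx for p in g])+np.mean([(p-bed)@bx for p in n]))/2)
print("gc",gc,"off x,y",(m-gc)@bx,(m-gc)@by)
```

```text
far [[ 656.  -179.    90. ]
 [ 663.9 -285.    90. ]] yaw 4.279259526802008 106.33350650874637
mid [ 575.2 -238.4   90. ]
glass far in bed [np.float64(109.48333255128536), np.float64(110.93641549665107)] near [np.float64(-76.81960932235629), np.float64(-76.04316966366166)]
gc [ 570.4 -232.    30. ] off x,y 3.8050914589778753 -6.918144583438513
```

The cassette lies about (+4, −7) mm from the glass centre, turned about 4°, which is well inside the limits. I'll go back to the console.

>>> drive_tool(
  plan=[
    [[-0.005, 0, -0.03], 0],
    [[0, 0, -0.05], 0],
    [[0, 0, -0.05], 0],
    [[0, -0.015, -0.025], 0],
    [[0.006, -0.04, 0], 0],
    [[0.006, -0.05, 0], 0],
    [[0.006, -0.05, 0], 0],
    [[0.006, -0.05, 0], 0],
    [[0.006, -0.05, 0], 0],
    [[0.006, -0.05, 0], 0],
    [[0.006, -0.05, 0], 0],
    [[0.006, -0.05, 0], 0],
  ],
  fingers=-1,
)

```text
clock: 16.12
position: [491.5, 161.6, 351.6]
ee_rot: [0.999, 0.036, 0.0, -0.0]
contact_force: [0.5, -0.3, -0.0]
gripper_width: 85.6
```

>>> drive_tool(
  plan=[
    [[0.006, -0.05, 0], 0],
    [[0.006, -0.05, 0], 0],
    [[0.006, -0.04, 0], 0],
    [[0, 0, 0], -9],
    [[0, 0, 0], -9],
    [[0, 0, 0], -9],
    [[0, 0, 0], -9],
    [[0, 0, 0], -9],
    [[0, 0, 0], -9],
    [[0, 0, 0], -9],
    [[0, 0, 0], -9],
  ],
)

```text
clock: 17.5
position: [499.8, 300.8, 351.3]
ee_rot: [0.786, 0.618, -0.0, -0.0]
contact_force: [0.1, 0.6, 0.8]
gripper_width: 85.5
```

>>> drive_tool(
  plan=[
    [[0, 0, 0], -6],
    [[0, 0, 0], 0],
  ],
)

```text
clock: 17.75
position: [499.8, 300.8, 351.4]
ee_rot: [0.755, 0.656, -0.0, -0.0]
contact_force: [0.0, -0.9, -0.5]
gripper_width: 85.6
```

Run:
```python
from h import *
from bench import arm
import cv2
np.set_printoptions(precision=2,suppress=True)
s=arm.read_state();print(pose(s)[0],pose(s)[2],s["clock"],s["gripper_width"]); print(delta(s,[516.7,306.1,140]))
d=arm.get_image("wrist");np.savez("w10.npz",**d)
cv2.imwrite("pics/w10.png",cv2.resize(d["image"][:,:,::-1],(800,600)))
d=arm.get_image("top");np.savez("t10.npz",**d);cv2.imwrite("pics/t10.png",d["image"][:,:,::-1])
```

```text
[499.79 300.84 351.35] 81.98196686490235 17.75 85.63450959817379
[  7.59  16.04 211.35]
```

View pics/w10.png

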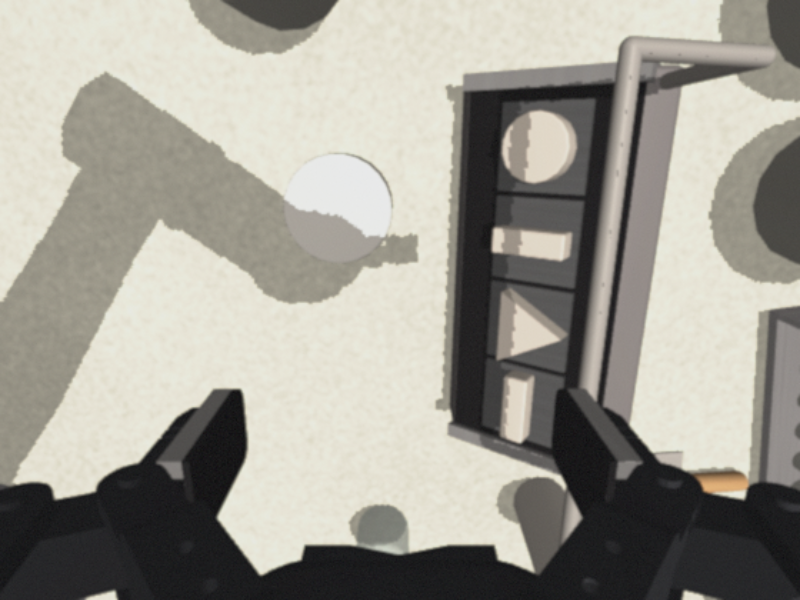

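View pics/t10.png

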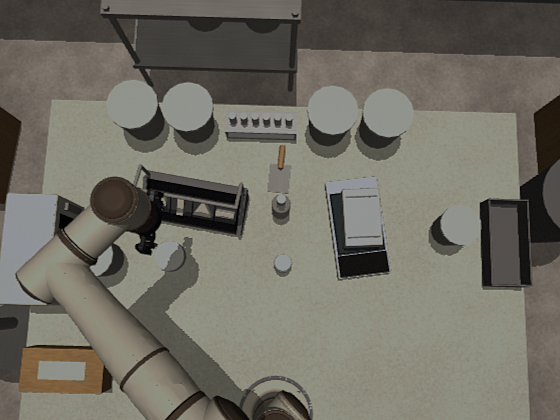

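>>> drive_tool(
  plan=[
    [[0.004, 0.008, 0.02], 0],
    [[0.004, 0.008, 0.035], 0],
    [[0, 0, 0.035], 0],
    [[0, 0, 0.035], 0],
    [[0, 0, 0.035], 0],
    [[0, 0, 0.03], 0],
    [[0, 0, 0.02], 0],
    [[0, 0, 0], 0],
    [[0, 0, 0], 0],
  ],
)

```text
clock: 18.98
position: [517.4, 307.1, 142.4]
ee_rot: [0.754, 0.656, 0.001, 0.0]
contact_force: [0.5, 0.2, 0.8]
gripper_width: 85.3
```

Run:
```python
from h import *
from bench import arm
import cv2
np.set_printoptions(precision=2,suppress=True)
d=arm.get_image("wrist");np.savez("w11.npz",**d)
s=arm.read_state();print(pose(s)[0],pose(s)[2],s["clock"]); print(delta(s,[516.7,306.1,121.4]))
cv2.imwrite("pics/w11.png",d["image"][:,:,::-1])
```

```text
[517.44 307.17 142.71] 82.04978311686295 19.025
[-1.2  -0.62 21.31]
```

View pics/w11.png

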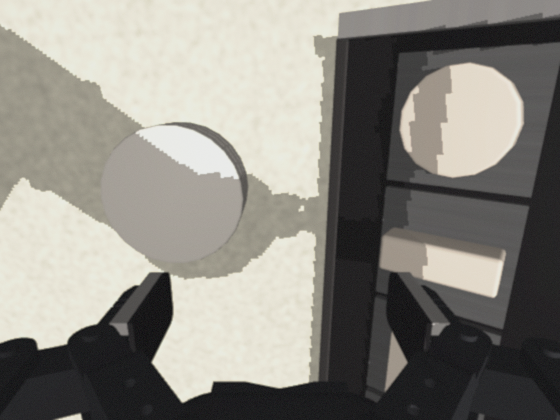

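Run:
```python
from h import *
np.set_printoptions(precision=1,suppress=True)
W=cam("w11")
print("upr",ray(W,[(442,265)],101.4),"near",ray(W,[(383,253)],85.9),"far",ray(W,[(499,280)],116.9),"round",ray(W,[(461,120)],101.4))
```

```text
upr [[593.8 295.6 101.4]] near [[570.4 298.5  85.9]] far [[611.5 293.2 116.9]] round [[602.7 361.5 101.4]]
```

Confirmed: the upright key is at (592, 295.6). I'll approach it and press along its axis.

>>> drive_tool(
  plan=[
    [[-0.001, 0, 0.011], 0],
    [[0, 0, 0.01], 0],
    [[0, 0.0023, 0.0033], 0],
    [[0, 0.0023, 0.0033], 0],
    [[0, 0.0023, 0.0033], 0],
    [[0, 0.0023, 0.0033], 0],
    [[0, 0.0012, 0.0016], 0],
    [[0, 0.0012, 0.0016], 0],
    [[0, 0, 0], 0],
    [[0, 0, 0], 0],
  ],
)

```text
clock: 20.27
position: [528.2, 304.1, 104.1]
ee_rot: [0.754, 0.656, 0.0, -0.0]
contact_force: [-0.1, 1.0, -1.1]
gripper_width: 85.3
```

>>> drive_tool(
  plan=[
    [[0, 0.0012, 0.0016], 0],
    [[0, 0.0012, 0.0016], 0],
    [[0, 0.0012, 0.0016], 0],
    [[0, 0.0012, 0.0016], 0],
    [[0, 0.0012, 0.0016], 0],
    [[0, 0, 0], 0],
  ],
)

```text
clock: 21.02
position: [533.2, 303.3, 97.0]
ee_rot: [0.754, 0.657, -0.001, -0.0]
contact_force: [-8.1, -0.9, 8.3]
gripper_width: 85.0
```

>>> drive_tool(
  plan=[
    [[0, 0, 0], 0],
    [[0, 0, 0], 0],
  ],
)

```text
clock: 21.28
position: [533.2, 303.3, 97.0]
ee_rot: [0.754, 0.657, -0.001, -0.0]
contact_force: [-8.2, 1.2, 9.3]
gripper_width: 85.8
```

Run:
```python
from bench import arm
import cv2
a=arm.get_image("wrist");print(arm.read_state()["contact_force"])
cv2.imwrite("pics/w12.png",a["image"][:,:,::-1])
```

```text
[-7.7993027  -0.56556593  9.42584201]
```

View pics/w12.png

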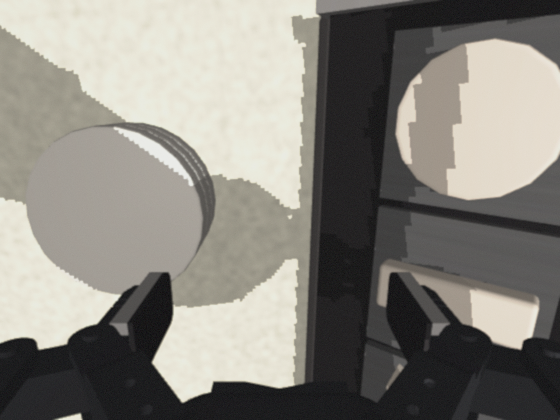

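>>> drive_tool(
  plan=[
    [[0, -0.006, -0.0082], 0],
    [[0, -0.006, -0.0082], 0],
    [[0, -0.0052, -0.0082], 0],
    [[0, 0, -0.028], 0],
    [[-0.02, 0.001, 0], 0],
    [[-0.025, 0.001, 0], 0],
    [[-0.02, 0.001, 0], 0],
    [[0, 0, 0], 0],
    [[0, 0, 0], 0],
  ],
)

```text
clock: 22.45
position: [511.3, 240.5, 148.5]
ee_rot: [0.755, 0.656, 0.0, 0.0]
contact_force: [0.6, 0.4, -0.8]
gripper_width: 85.1
```

Run:
```python
from h import *
from bench import arm
import cv2
np.set_printoptions(precision=2,suppress=True)
d=arm.get_image("wrist");np.savez("w13.npz",**d)
s=arm.read_state();print(pose(s)[0],pose(s)[2],s["clock"]); print(delta(s,[510.2,241.1,122]))
cv2.imwrite("pics/w13.png",d["image"][:,:,::-1])
```

```text
[511.28 240.86 148.48] 82.05120964419102 22.5
[ 0.09 -1.11 26.48]
```

View pics/w13.png

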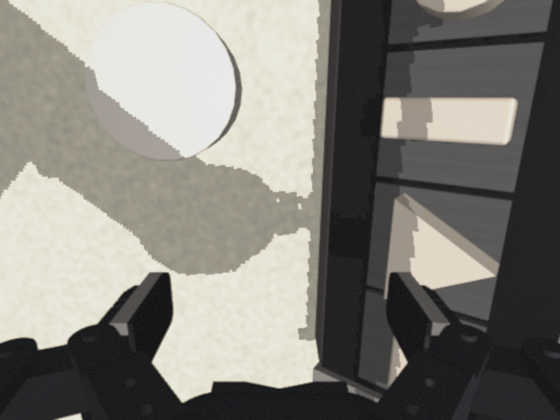

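Run:
```python
from h import *
np.set_printoptions(precision=1,suppress=True)
W=cam("w13"); print(ray(W,[(495,272)],119.6),ray(W,[(397,203)],92.3),ray(W,[(452,121)],101.4))
```

```text
[[605.4 228.8 119.6]] [[572.5 257.6  92.3]] [[595.4 294.3 101.4]]
```

>>> drive_tool(
  plan=[
    [[0, -0.001, 0.014], 0],
    [[0, 0, 0.012], 0],
    [[0, 0.0023, 0.0033], 0],
    [[0, 0.0023, 0.0033], 0],
    [[0, 0.0023, 0.0033], 0],
    [[0, 0.0023, 0.0033], 0],
    [[0, 0, 0], 0],
  ],
)

```text
clock: 23.38
position: [519.3, 239.5, 109.2]
ee_rot: [0.754, 0.656, -0.0, -0.0]
contact_force: [-0.6, -0.1, -0.3]
gripper_width: 85.2
```

>>> drive_tool(
  plan=[
    [[0, 0.0012, 0.0016], 0],
    [[0, 0.0012, 0.0016], 0],
    [[0, 0.0012, 0.0016], 0],
    [[0, 0.0012, 0.0016], 0],
    [[0, 0.0012, 0.0016], 0],
    [[0, 0, 0], 0],
  ],
)

```text
clock: 24.12
position: [525.0, 238.8, 101.5]
ee_rot: [0.754, 0.656, -0.0, -0.0]
contact_force: [-2.8, 0.3, 3.2]
gripper_width: 85.4
```

>>> drive_tool(
  plan=[
    [[0, 0.0012, 0.0016], 0],
    [[0, 0.0012, 0.0016], 0],
    [[0, 0.0006, 0.0008], 0],
    [[0, 0, 0], 0],
    [[0, 0, 0], 0],
  ],
)

```text
clock: 24.75
position: [526.7, 238.6, 99.1]
ee_rot: [0.754, 0.657, -0.001, -0.0]
contact_force: [-12.1, 2.0, 14.3]
gripper_width: 85.7
```

Run:
```python
from bench import arm
import cv2
a=arm.get_image("wrist");print(arm.read_state()["contact_force"])
cv2.imwrite("pics/w14.png",a["image"][:,:,::-1])
```

```text
[-12.47174828   1.71117415  14.7842214 ]
```

View pics/w14.png

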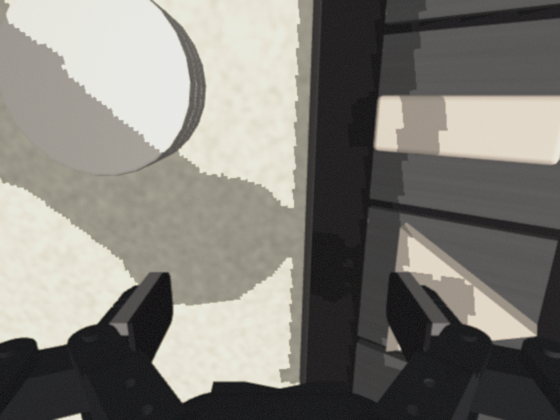

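The triangle key is at its hard stop, at about 19 N. I'll retract and check.

>>> drive_tool(
  plan=[
    [[0, -0.006, -0.0082], 0],
    [[0, -0.006, -0.0082], 0],
    [[0, -0.012, -0.0164], 0],
    [[0, 0, -0.035], 0],
    [[0, 0, -0.035], 0],
    [[0, 0, -0.035], 0],
    [[0, 0, -0.035], 0],
    [[0, 0, -0.035], 0],
    [[0, 0, -0.03], 0],
    [[0, 0, 0], 0],
    [[0, 0, 0], 0],
  ],
)

```text
clock: 26.18
position: [503.6, 241.5, 334.7]
ee_rot: [0.754, 0.656, -0.0, -0.0]
contact_force: [-0.7, 0.7, -0.8]
gripper_width: 85.3
```

Run:
```python
from h import *
from bench import arm
import cv2
d=arm.get_image("wrist");s=arm.read_state();print(s["position"],s["contact_force"],s["clock"])
cv2.imwrite("pics/w15.png",d["image"][:,:,::-1])
d=arm.get_image("top");np.savez("t15.npz",**d);cv2.imwrite("pics/t15.png",d["image"][:,:,::-1])
cv2.imwrite("pics/t15z.png",cv2.resize(d["image"][170:285,315:405,::-1],None,fx=5,fy=5,interpolation=cv2.INTER_CUBIC))
```

```text
[503.61154393 241.42541443 334.19575915] [ 0.12527262  0.42763892 -0.09623114] 26.225
```

View pics/w15.png

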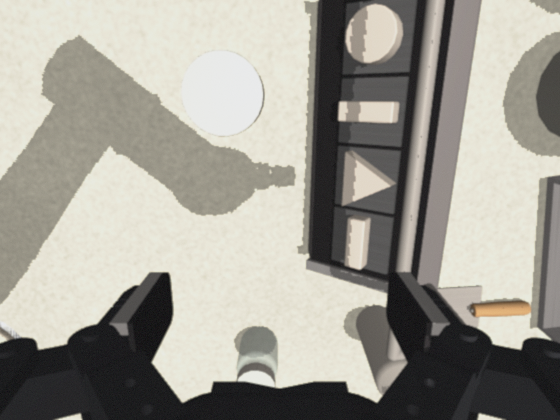

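View pics/t15.png

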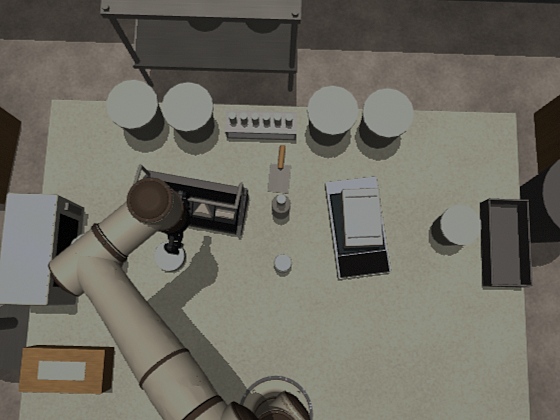

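View pics/t15z.png

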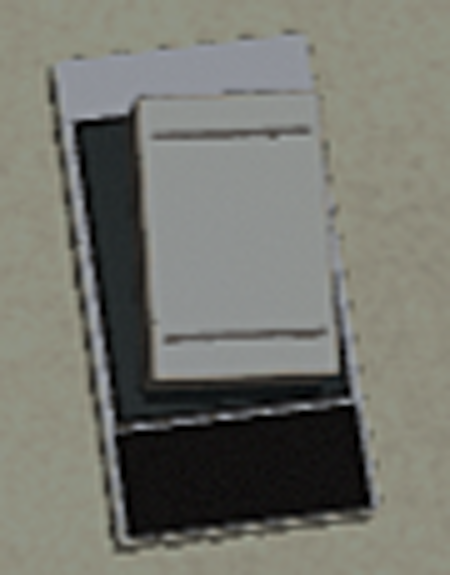

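Run:
```python
from h import *
from bench import arm
T=cam("t15");c=ray(T,un([(135,98),(317,90),(338,373),(152,382)],5,(315,170)),90).mean(0)
r=np.radians(8);bx=np.array([np.cos(r),np.sin(r),0]);by=np.array([-bx[1],bx[0],0]);v=c-np.array([570.4,-232,30])
print(c,v@bx,v@by)
if abs(v@bx)<25 and abs(v@by)<25: print(arm.job_done())
```

```text
[ 575.80214823 -237.53871891   90.        ] 4.578734211365073 -6.236650203146328
the job is handed in; nothing more can be done
None
```

I ran the count in the required order and handed the job in at about 26 s of the 56 s allowed. No verdict is reported, so the checks below are my own.

**Keys:** The arm's moves could not tilt the gripper. I pressed each key with the outer finger of the open, vertical gripper, moving along the key's own axis and staying in front of the rail. In order:
1. **Round:** pressed first, on empty glass, to about 12 N.
2. **Upright:** pressed after the cassette was down, to about 12 N.
3. **Triangle:** pressed last, to about 19 N.

A key is fully in at 6 N, so all three reached their stops. I never touched the level bar key.

**Cassette:** I pushed it from its back, about 148 mm above its foot. It fell window-down and lies flat.

**Last checks:**
- **Position:** the cassette's middle is about +5 mm along and −6 mm across from the glass centre (limit 32 mm). It is turned about 4° from the bed (limit 17°).
- **Keys and bystanders:** all four keys look sprung back and nothing else appears to have moved, judging by eye in the last pictures.
- **Arm:** it is clear at about 334 mm height with no contact force.

**Disagreement:** the scene camera placed points up to about 10 mm off the top camera. I went by the wrist camera for the pushing and pressing points, and the contacts came where it predicted. The final cassette position comes from the top camera alone, but that difference is still inside the margin.

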